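# Load the lens tray into the inspection dock

### The arm

A 6-joint arm with a two-finger parallel gripper is mounted at the origin on the work surface. World frame = base frame: x ahead of the robot, y to its left, z up, the work surface at z = 0. Lengths are in m, angles in rad, forces in N, time in s.
With the tool pointing down it reaches from about 0.35 to 0.85 m from the base axis. Payload 8.1 kg.
Tool frame: the origin (TCP) lies at the very end of the fingers, on their centre line; the grasp point (between the pads) lies 19 mm behind it; z points along the fingers, y is the direction in which the jaws open and shut (so a half turn about z gives the same grasp; the last joint's range is limited). The gripper opens to 93 mm and grips with 3 to 60 N. Pads are 15 mm wide; open, the fingers measure 128 mm over their backs; the gripper's body (75 mm by 188 mm) begins 65 mm behind the grasp point.
Start: joints at [-1.418, 0.13, 1.488, -0, 1.523, -0.085], TCP at [0.141, -0.583, 0.219] pointing down, gripper open.
Joint ranges: [-2.96, 2.96], [-0.89, 2.26], [0.02, 2.5], [-1.34, 4.48], [0, 2.73], [-2.66, 2.66]. Speed limits (rad/s): [2.39, 2.39, 2.79, 3.14, 3.14, 3.14].

### API

Orientations are given as a rotation vector (axis times angle).
In Python, from plant import * gives the robot as it stands.
- The arm moves only by the tool apply_moves, never from a script. Its argument "commands" is one flat list of numbers, 7 for each row, row after row: the shift along the world's x, y, z in cm, then the turn, a rotation vector about the world's x, y, z in rad, then the finger opening in cm, from 0 to 9.3. A call has 1 to 8 rows; each row shifts and turns the pose as measured when the row begins; what a row does not reach is not made up. A row lasts 1/8 s, in which the tool goes at most 62.5 mm and 10.7 degrees, less where a joint would pass 70% of its speed; a pose out of reach is approached as far as the arm can. A call with a gripper value outside its range is refused whole. The fingers move at their own pace and stop on an object; "squeeze" is the grip in N (left out, the last holds). Time passes only in rows, so rows that do not move let the fingers close. It gives the time, the measured TCP pose, the force and the opening at its end, in the units of the state.
- read_state(): the state, without advancing time (a new reading comes with each control period).
- read_camera(name): name is "scene" or "top"; returns (picture, depth): 480x640x3 uint8, blue, green, red; 480x640 float32, m along the optical axis (not along the pixel's ray), 0 where there is no reading.
- camera_model(name): a dict with "intrinsics" (3x3 intrinsics, pixels), "dist_coeffs" ([k1, k2, p1, p2, k3] as OpenCV has them; the pictures are not rectified), "R" (3x3) and "t" (3): a world point X has camera coordinates R X + t. Camera axes: x right, y down, z forward; pixel columns grow to the right and rows downward; lengths in m; the calibration is good to about 2 mm. A picture is of the moment at which its call begins. camera_model takes no time and is no camera call.
- close_job(): hands the job in, once; it reports no verdict.
Trained networks look in the newest picture that a camera, given by its name, has taken for a name from the list of things; names that differ only in an ending like _2 or _b are one class to them, and where a whole thing is asked for, a point or a joint stands for the part that bears it (a point fixed in the world has none). Each returns a list of dicts, best first, with "conf" (0 to 1); they miss things now and then, are a little off and sometimes report something else, mostly with a low value. They report only what shows in the picture. A call takes as long as a camera call.
- find_in(query, camera): "point" ([x, y, z] in m, in the coordinates of the camera as it stood for that picture, good to about 4 mm: the middle of the surface that is visible of it).
- cut_out(query, camera): "mask" (480x640 bool, what is visible of it).
- spot_point(query, camera): "point" ([x, y, z] in m, in the coordinates of the camera as it stood for that picture, good to about 4 mm: a listed point, or the origin of a listed thing).
The state is a dict: "t": time; "q": joint angles; "dq": joint speeds; "joint_torque": joint torques, N m; "tool_pos": TCP position; "orientation": TCP orientation; "force": force on the tool from outside, world axes, zero at the start; "wrist_torque": the same for the moment, N m; "opening": finger opening in m.
Only numpy, scipy, OpenCV 4.12 (cv2) and the standard library are available. Lean on these libraries where they do the work, as an engineer would, in place of code of your own. Each camera call takes 0.05 s, during which the arm holds its last target. There are 200 camera calls.

### The job

Pull the drawer right out by its handle and lift the lens tray out, keeping it level so that all four lenses stay in their pockets. Set it down flat on the dock's open apron, nose towards the cover, and let go of it; then slide it from its end plate fully home under the cover, up to the stop, and let go. The drawer may stay open; do not disturb the other things on the bench.

Things in the scene. Friction and masses are not known exactly. Their poses are not given: they have to be found in the camera images.
- cabinet: low white drawer unit, fixed, 180 deep (x) x 190 wide (y) x 85 mm high; origin under its centre, its front looks along its -x. One drawer: floor 30 mm above the table, inside 106 (x) x 153 mm (y), walls 37 mm and front panel 50 mm above its floor
- drawer (a joint): travel of its only drawer in m: 0 shut, 0.13 fully out along the cabinet's -x; it stays where it is left. Inside, the tray lies lengthwise across the drawer, its end plate close to the right wall (cabinet -y), its nose to the left
- drawer_handle (a point): middle of the drawer's steel bar handle: 10 mm thick bar, 90 mm long along y, 62 mm above the table, 37 mm clear gap between bar and drawer front
- tray: flat aluminium lens tray, 145 long (x) x 92 wide (y) x 12 mm thick; origin at the centre of its underside, nose to its +x. A lifting fin stands in its middle (36 mm along x, 10 mm thick in y, top 40 mm above the underside). At the tail an upright end plate runs over the full width (8 mm thick, x from -72.5 to -64.5 mm, top 40 mm above the underside)
- tray_nose (a point): middle of the tray's nose edge, at the underside: 72.5 mm along the tray's +x
- dock: white inspection dock, fixed. Origin on the table under the middle of the cover's front edge; its x points into the dock. Floor 8 mm above the table: the open apron reaches from x = -190 to 0, 124 mm wide. Two guides 14 mm high narrow from 112 to 98 mm between x = -35 and 0. A housing 70 mm high stands behind, x 110 to 200
- dock_mouth (a point): middle of the slot's mouth, on the dock's floor under the cover's front edge (8 mm above the dock's origin). The stop wall stands 100 mm further in along x. The cover (white front strip, then clear) spans x 0 to 110; under it the slot is 97 mm wide and 46 mm high; its top is 60 mm above the table
- lens0: glass disc lens, 29 mm across, 10 mm thick, loose in a tray pocket 7 mm deep; origin under its centre
- pocket0 (a point): centre of the floor of that lens's pocket, at x 40, y 24, z 5 mm in the tray
- lens1: glass disc lens, 29 mm across, 10 mm thick, loose in a tray pocket 7 mm deep; origin under its centre
- pocket1 (a point): centre of the floor of that lens's pocket, at x 40, y -24, z 5 mm in the tray
- lens2: glass disc lens, 29 mm across, 10 mm thick, loose in a tray pocket 7 mm deep; origin under its centre
- pocket2 (a point): centre of the floor of that lens's pocket, at x -40, y 24, z 5 mm in the tray
- lens3: glass disc lens, 29 mm across, 10 mm thick, loose in a tray pocket 7 mm deep; origin under its centre
- pocket3 (a point): centre of the floor of that lens's pocket, at x -40, y -24, z 5 mm in the tray
- jar: bystander: small open glass jar, 48 mm across, 45 mm high; origin under its centre
- cleaner: bystander: amber bottle, 42 mm across, 100 mm high; origin under its centre
- driver: bystander: screwdriver, 160 mm long, lying; origin at its middle underneath
- loupe: bystander: black eyepiece loupe, 42 mm across, 42 mm high; origin under its centre
- lens_case: bystander: closed black case 100 x 140 x 45 mm; origin under its centre
- dish: bystander: shallow glass dish, 90 mm across, 15 mm high; origin under its centre
- wipes: bystander: white canister, 70 mm across, 120 mm high; origin under its centre

How it is judged:
On the way, in this order (a step that is already met when the one before it is completed fails the run):
1. the drawer is pulled out (at least 105 mm) (value of joint drawer above 0.105 m), for 0.1 s.
2. the tray lies flat on the apron, nose towards the cover and more than 15 mm from the stop, and the fingers do not touch it (height (world z) of tray below 0.014 m and angle between tray's own z axis and vertical below 0.08 rad and x of tray in the frame of dock between -0.2 and 0.04 m and x of tray_nose in the frame of dock between -0.06 and 0.085 m and y of tray in the frame of dock between -0.03 and 0.03 m and contact force between tray and the fingers below 0.05 N), for 0.2 s.
At the end, for the whole second after the job is handed in: the tray lies flat under the dock's cover, its nose within 5 mm of the stop, at rest and let go, with each lens within 6 mm of its place in its own pocket (x of tray_nose in the frame of dock between 0.095 and 0.104 m and y of tray_nose in the frame of dock between -0.006 and 0.006 m and z of tray_nose in the frame of dock between 0.004 and 0.012 m and angle between tray's own z axis and vertical below 0.06 rad and angle between the x axis of tray and the x axis of dock, either way round below 0.07 rad and linear speed of tray below 0.01 m/s and distance between lens0 and pocket0 below 0.006 m and distance between lens1 and pocket1 below 0.006 m and distance between lens2 and pocket2 below 0.006 m and distance between lens3 and pocket3 below 0.006 m); the robot touches nothing.
It fails at once if the tray is tipped more than 0.35 rad (angle between tray's own z axis and vertical above 0.35 rad).
It fails at once if a bystander is moved more than 30 mm (distance of any of jar, cleaner, driver, loupe, lens_case, dish, wipes from where it was at the start of the episode above 0.03 m).
It also fails if it takes over 67 s, if anything falls off the work surface, if the arm or the gripper's body presses on something with over 40 N, if the wrist force passes 120 N, or if a joint passes its speed limit or range.

## Working session

There is one attempt and no reset: what is moved stays moved. The work goes in short steps, Python scripts to look and compute and a tool call to move; the robot and the scene stay as the last step left them, time stands still between calls to the robot, and variables do not carry over. Pictures are saved under pics/ and viewed, about 8 in all and at most 12, crops included, and the job is handed in when it is done.

Besides the shell and the picture viewer there is one more tool, called after "Request:" as name(argument=value, ...) on one line, values as JSON. apply_moves: Moves the arm, as the interface text tells. Its arguments: {"type":"object","properties":{"commands":{"type":"array"},"squeeze":{"type":"number"}},"required":["commands"]}

```bash
mkdir -p pics; ls
cat > h.py <<'E'
from plant import *
import numpy as np, cv2
def w(p,cam):
    m=camera_model(cam); return np.array(m["R"]).T@(np.array(p)-np.array(m["t"]))
def cloud(depth,cam):
    m=camera_model(cam); K=np.array(m["intrinsics"]); v,u=np.mgrid[0:480,0:640]
    pts=np.stack([u,v],-1).reshape(-1,1,2).astype(np.float64)
    n=cv2.undistortPoints(pts,K,np.array(m["dist_coeffs"])).reshape(480,640,2)
    P=np.dstack([n[...,0]*depth,n[...,1]*depth,depth])
    W=(P-np.array(m["t"]))@np.array(m["R"]); W[depth<=0]=np.nan
    return W
E
python3 - <<'E'
from h import *
for c in ("scene","top"):
    im,d=read_camera(c); cv2.imwrite(f"pics/{c}0.png",im); np.save(f"pics/{c}0.npy",d)
    for q in ["cabinet","drawer_handle","tray","tray_nose","dock","dock_mouth","jar","cleaner","driver","loupe","lens_case","dish","wipes"]:
        r=spot_point(q,c); print(c,q,[(np.round(w(x["point"],c),3).tolist(),round(x["conf"],2)) for x in r[:2]])
print(read_state())
E
```

```text
pics
scene cabinet [([0.662, 0.259, 0.004], 0.88)]
scene drawer_handle [([0.526, 0.244, 0.063], 0.54)]
scene tray []
scene tray_nose []
scene dock [([0.691, -0.264, -0.003], 0.94)]
scene dock_mouth [([0.685, -0.264, 0.009], 0.64), ([0.629, 0.452, 0.003], 0.44)]
scene jar [([0.631, -0.001, 0.0], 0.86), ([0.588, -0.485, 0.0], 0.35)]
scene cleaner [([0.738, 0.016, 0.005], 0.55), ([0.627, 0.451, 0.003], 0.42)]
scene driver [([0.517, 0.511, 0.001], 0.67)]
scene loupe [([0.587, -0.486, 0.002], 0.86)]
scene lens_case [([0.461, -0.524, 0.002], 0.96)]
scene dish [([0.431, 0.532, 0.002], 0.82)]
scene wipes [([0.627, 0.453, 0.003], 0.67), ([0.686, -0.265, 0.006], 0.35)]
top cabinet [([0.669, 0.265, -0.007], 0.68)]
top drawer_handle []
top tray []
top tray_nose []
top dock [([0.688, -0.259, -0.005], 0.79)]
top dock_mouth [([0.688, -0.265, 0.005], 0.96)]
top jar [([0.637, -0.002, -0.001], 0.65)]
top cleaner []
top driver [([0.519, 0.516, -0.001], 0.78), ([0.688, -0.265, 0.003], 0.34)]
top loupe [([0.589, -0.488, 0.002], 0.47)]
top lens_case [([0.463, -0.528, -0.0], 0.81)]
top dish [([0.432, 0.541, 0.003], 0.78)]
top wipes [([0.633, 0.456, -0.003], 0.71)]
{'t': 1.4, 'q': array([-1.41842722e+00,  1.30402039e-01,  1.48822451e+00, -1.81155461e-05,
        1.52303056e+00, -8.53937054e-02]), 'dq': array([-0.00070525, -0.00035431, -0.00029273, -0.00021882, -0.0003362 ,
       -0.00042723]), 'joint_torque': array([ 3.24002235e-05, -5.59748411e+01, -4.92048383e+01,  7.66942953e-02,
        2.27955723e-02, -2.16825981e-05]), 'tool_pos': array([ 0.14133315, -0.58309668,  0.21862053]), 'orientation': array([-3.11935553e+00, -3.72591636e-01,  3.17966432e-05]), 'force': array([0.62042168, 1.21272126, 0.07006123]), 'wrist_torque': array([ 0.00044232, -0.01317986, -0.00197365]), 'opening': 0.09270463138098867}
```

View pics/scene0.png

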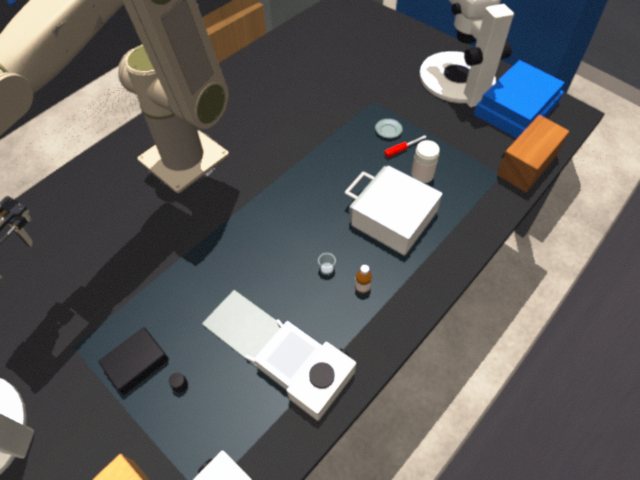

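View pics/top0.png

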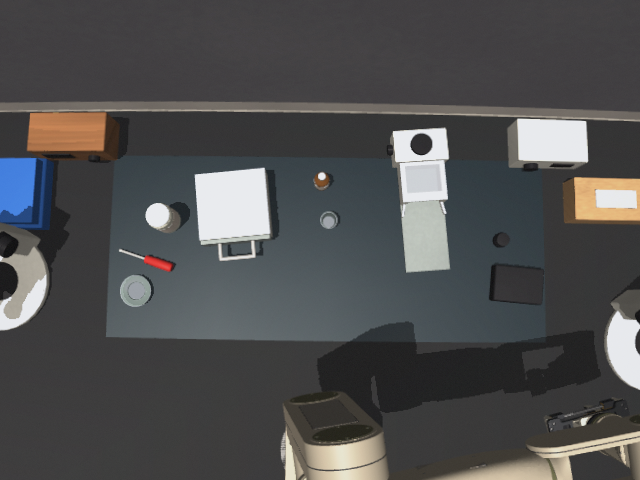

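The top view shows the cabinet at about (234,205), its handle at (238,250), and the dock apron at (426,237) with the cover and housing above it. Both are slightly yawed. Next I'll measure their poses from the depth data.

Run:
```python
from h import *
for c in ("top","scene"):
    W=cloud(np.load(f"pics/{c}0.npy"),c); x,y,z=W[...,0],W[...,1],W[...,2]
    im=cv2.imread(f"pics/{c}0.png")
    def fit(name,m):
        m=cv2.morphologyEx(m.astype(np.uint8),cv2.MORPH_OPEN,np.ones((2,2)))
        n,l,s,ce=cv2.connectedComponentsWithStats(m); 
        if n<2: print(c,name,"none");return
        k=1+np.argmax(s[1:,4]); P=W[l==k]
        r=cv2.minAreaRect((P[:,:2]*1000).astype(np.float32)); print(c,name,len(P),"c",np.round(r[0],1),"size",np.round(r[1],1),"ang",round(r[2],2),"z",np.round(np.nanmedian(P[:,2]),4))
    cab=(abs(x-.66)<.2)&(abs(y-.26)<.14)
    fit("cab top",cab&(z>.075)&(z<.1))
    fit("handle",(x<.6)&(x>.45)&(abs(y-.26)<.1)&(z>.045)&(z<.075))
    d=(abs(y+.265)<.12)
    bright=im.min(2)>90
    fit("apron",d&bright&(x>.45)&(x<.68)&(z<.016)&(z>0))
    fit("housing",d&(x>.6)&(x<1)&(z>.063)&(z<.08))
    fit("cover",d&(x>.6)&(x<.85)&(z>.05)&(z<.066))
    fit("strip",d&(x>.6)&(x<.73)&(z>.05)&(z<.066))
```

```text
top cab top 4901 c [nan nan] size [0. 0.] ang 0.0 z 0.0839
top handle 226 c [527.9 240.4] size [ 41.4 115.7] ang 29.59 z 0.0627
top apron 2717 c [ 586.9 -275.1] size [193.3 118.5] ang 9.36 z 0.007
top housing 1244 c [ 838.9 -263.6] size [ 88.1 173.6] ang 12.62 z 0.069
top cover 1791 c [ 747.6 -271.7] size [113.2 147.3] ang 8.0 z 0.0588
top strip 675 c [ 710.  -271.5] size [ 45.4 142.3] ang 5.35 z 0.0588
scene cab top 3699 c [658.5 292.7] size [190.1 262.3] ang 6.65 z 0.0857
scene handle 159 c [534.3 257.8] size [ 72.7 151.7] ang 5.78 z 0.0655
scene apron 3302 c [ 617.2 -248.3] size [148.2 218.4] ang 57.25 z 0.0079
scene housing 1942 c [nan nan] size [nan  0.] ang nan z 0.0702
scene cover 2247 c [ 743.5 -260.2] size [111.1 125.4] ang 4.97 z 0.0604
scene strip 859 c [ 711.1 -262.9] size [ 45.5 125.3] ang 2.53 z 0.0603
```

```bash
cat >> h.py <<'E'
def pix2plane(uv,cam,z):
    m=camera_model(cam); R=np.array(m["R"]);t=np.array(m["t"])
    n=cv2.undistortPoints(np.array(uv,float).reshape(-1,1,2),np.array(m["intrinsics"]),np.array(m["dist_coeffs"])).reshape(-1,2)
    d=np.c_[n,np.ones(len(n))]@R; o=-R.T@t
    return o+d*((z-o[2])/d[:,2])[:,None]
def project(P,cam):
    m=camera_model(cam); return cv2.projectPoints(np.array(P,float).reshape(-1,1,3),cv2.Rodrigues(np.array(m["R"]))[0],np.array(m["t"]),np.array(m["intrinsics"]),np.array(m["dist_coeffs"]))[0].reshape(-1,2)
def lineedges(g,p0,p1,cam,z,half=7,n=40):
    "sub-pixel edge points across the segment p0-p1 (pixels) -> world line"
    p0,p1=np.array(p0,float),np.array(p1,float);t=(p1-p0)/np.linalg.norm(p1-p0);nn=np.array([-t[1],t[0]])
    s=np.arange(-half,half+.01,.25);out=[]
    for a in np.linspace(.08,.92,n):
        q=p0+a*(p1-p0)+s[:,None]*nn
        v=cv2.remap(g,q[:,0].astype(np.float32),q[:,1].astype(np.float32),cv2.INTER_LINEAR).ravel().astype(float)
        gr=abs(np.gradient(cv2.GaussianBlur(v.reshape(1,-1),(0,0),2).ravel())); out.append(q[np.argmax(gr)])
    Q=pix2plane(out,cam,z)[:,:2]
    vx,vy,x0,y0=cv2.fitLine((Q*1000).astype(np.float32),cv2.DIST_HUBER,0,.01,.01).ravel()
    r=abs((Q[:,0]*1000-x0)*vy-(Q[:,1]*1000-y0)*vx)
    return np.array([x0,y0]),np.array([vx,vy]),np.median(r)
E
python3 - <<'E'
from h import *
im=cv2.imread("pics/top0.png");g=cv2.cvtColor(im,cv2.COLOR_BGR2GRAY)
def L(n,a,b,z):
    p,v,r=lineedges(g,a,b,"top",z); an=np.degrees(np.arctan2(v[1],v[0])); print(n,np.round(p,1),"ang",round(float(an),2),"res",round(float(r),2))
L("cab left",(196,176),(201,238),.085);L("cab right",(267,172),(271,232),.085);L("cab back",(198,174),(264,170),.085)
L("apron left",(402,215),(405,268),.008);L("apron right",(446,205),(449,265),.008);L("apron front",(408,271),(446,269),.008)
for c in("top","scene"):
    for q in["cabinet","dock","drawer_handle"]:
        for r in find_in(q,c)[:1]: print(c,q,np.round(w(r["point"],c),4),r["conf"])
a=cv2.resize(im[150:280,180:290],None,fx=4,fy=4,interpolation=cv2.INTER_CUBIC)
b=cv2.resize(im[120:280,380:470],None,fx=3.25,fy=3.25,interpolation=cv2.INTER_CUBIC)
cv2.imwrite("pics/c1.png",np.hstack([a,b[:520]]))
E
```

```text
cab left [653.5 356.1] ang 6.56 res 0.24
cab right [676.7 166.6] ang 6.31 res 0.18
cab back [757.5 264.3] ang -83.85 res 0.24
apron left [ 578.6 -210.8] ang 4.85 res 0.22
apron right [ 598.3 -334.1] ang 4.82 res 0.32
apron front [ 497.  -267.9] ang -85.35 res 0.21
top cabinet [0.6531 0.2606 0.0811] 0.91
top dock [ 0.7057 -0.2594  0.059 ] 0.77
top drawer_handle [0.5633 0.2446 0.0665] 0.74
scene cabinet [0.6729 0.2299 0.0866] 0.87
scene dock [ 0.7438 -0.2672  0.0582] 0.96
scene drawer_handle [0.5666 0.2352 0.0656] 0.82
```

View pics/c1.png

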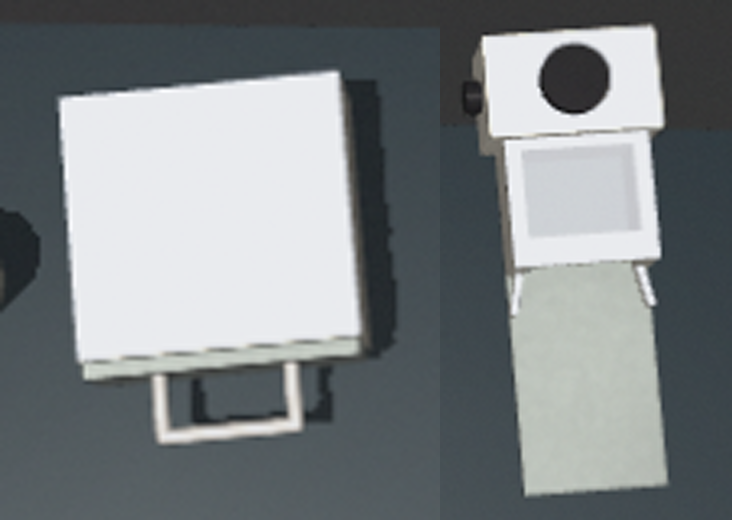

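The crop shows clean edges: cabinet yaw is about 6.4° with its centre at (0.667, 0.262), and dock yaw is about 4.8° with the mouth at (0.687, -0.264). Both match the network results. Now I'll measure the bar and start moving over.

Run:
```python
from h import *
im=cv2.imread("pics/top0.png");g=cv2.cvtColor(im,cv2.COLOR_BGR2GRAY)
for h_,z in((1.5,.067),):
    for n,a,b in(("outer",(223,260.5),(253,258)),("inner",(224,256),(250,254)),("posts",(220,247),(220,257)),("postR",(255.5,244),(256,254))):
        p,v,r=lineedges(g,a,b,"top",z,half=2); print(n,np.round(p,1),np.round(np.degrees(np.arctan2(v[1],v[0])),1),round(float(r),2),"cab u,n",np.round([p@[.9938,.1115],p@[-.1115,.9938]],1))
```

```text
outer [519.2 243.9] -83.9 0.33 cab u,n [543.2 184.5]
inner [528.3 244.7] -84.7 0.04 cab u,n [552.3 184.3]
posts [538.6 289.6] -2.4 0.42 cab u,n [567.5 227.7]
postR [545.7 198.3] 5.5 0.12 cab u,n [564.5 136.2]
```

Request:
apply_moves(commands=[3,5,0,0,0,0.18,4,3,5,0,0,0,0.18,4,3,5,0,0,0,0.18,4,3,5,0,0,0,0.18,4,3,5,0,0,0,0.18,4,3,5,0,0,0,0.18,4,3,5,0,0,0,0.18,4,3,5,0,0,0,0.18,4], squeeze=50)

```text
t: 2.7
tool_pos: [0.3845, -0.1736, 0.2182]
orientation: [2.053, 2.374, 0.001]
force: [1.9, -0.3, -0.3]
opening: 0.0398
```

Request:
apply_moves(commands=[1.8,5.3,0,0,0,0,3,1.8,5.3,0,0,0,-0.03,3,1.8,5.3,0,0,0,0,3,1.8,5.3,0,0,0,0,3,1.8,5.3,-1,0,0,0,3,1.8,5.3,-2,0,0,0,3,1.8,5.3,-2,0,0,0,3,1.5,5,-2,0,0,0,3])

```text
t: 3.7
tool_pos: [0.5314, 0.2635, 0.1514]
orientation: [2.077, 2.339, 0.015]
force: [0.2, -0.1, 0.6]
opening: 0.03
```

Request:
apply_moves(commands=[-0.7,-1.8,0,0,0,0,3,0,0,0,0,0,0,3])

```text
t: 3.95
tool_pos: [0.5219, 0.2488, 0.1456]
orientation: [2.074, 2.348, 0.003]
force: [0.1, -0.2, 0.1]
opening: 0.03
```

```bash
python3 -c "
from h import *
s=read_state();print(s['t'],s['tool_pos'],s['orientation'])"
```

```text
3.95 [0.52194631 0.24877735 0.14556703] [2.07402925 2.34843489 0.00321831]
```

Request:
apply_moves(commands=[0.2,-0.2,-3,0,0,0,3,0,0,-3,0,0,-0.01,3,0,0,-2,0,0,0,3,0,0,-1.5,0,0,0,3,0,0,-0.5,0,0,0,3])

```text
t: 4.58
tool_pos: [0.5273, 0.2475, 0.0475]
orientation: [2.088, 2.331, 0.017]
force: [0.1, 0.6, 0.2]
opening: 0.0298
```

Request:
apply_moves(commands=[-0.4,0,-0.4,0,0,-0.01,3,0,0,0,0,0,0,0,0,0,0,0,0,0,0,0,0,0,0,0,0,0])

```text
t: 5.08
tool_pos: [0.5245, 0.248, 0.0455]
orientation: [2.1, 2.319, 0.022]
force: [1.4, 0.2, -4.8]
opening: 0.0086
```

Request:
apply_moves(commands=[-1.7,-0.19,0,0,0,0,0,-1.7,-0.19,0,0,0,0,0,-1.7,-0.19,0,0,0,0,0,-1.7,-0.19,0,0,0,0,0,-1.7,-0.19,0,0,0,0,0,-1.7,-0.19,0,0,0,0,0,-1.7,-0.19,0,0,0,0,0,-1,-0.11,0,0,0,0,0])

```text
t: 6.08
tool_pos: [0.3953, 0.234, 0.0455]
orientation: [2.097, 2.316, 0.033]
force: [50.3, 6.5, -28.7]
opening: 0.0086
```

Request:
apply_moves(commands=[0.2,0,0,0,0,0,0,0,0,0,0,0,0,3,0,0,0,0,0,0,3,0,0,3,0,0,0,4,0,0,5,0,0,0,4,-1,-4,5,0,0,0,4,-1,-5,0,0,0,0,4,0,-5,0,0,0,0,4])

```text
t: 7.08
tool_pos: [0.3778, 0.094, 0.18]
orientation: [2.089, 2.319, 0.035]
force: [-0.1, 0.1, 0.1]
opening: 0.0401
```

Run:
```python
from h import *
s=read_state();print(s['t'],s['tool_pos'])
for c in ("top","scene"):
    im,d=read_camera(c); cv2.imwrite(f"pics/{c}1.png",im); np.save(f"pics/{c}1.npy",d)
    for q in ["drawer_handle","tray","tray_nose","pocket0","pocket1","pocket2","pocket3"]:
        r=spot_point(q,c); print(c,q,[(np.round(w(x["point"],c),3).tolist(),round(x["conf"],2)) for x in r[:2]])
a=cv2.imread("pics/top1.png")[160:310,160:300];b=cv2.imread("pics/scene1.png")[130:270,300:450]
f=lambda i:cv2.resize(i,(400,400),interpolation=cv2.INTER_CUBIC)
cv2.imwrite("pics/c2.png",np.hstack([cv2.resize(a,None,fx=2.8,fy=2.8,interpolation=cv2.INTER_CUBIC),cv2.resize(b,(400,420),interpolation=cv2.INTER_CUBIC)]))
```

```text
7.075 [0.37779551 0.09399117 0.17998205]
top drawer_handle [([0.743, 0.014, -0.003], 0.7), ([0.395, 0.231, 0.063], 0.58)]
top tray [([0.502, 0.242, 0.029], 0.83), ([0.483, 0.199, 0.033], 0.65)]
top tray_nose [([0.492, 0.316, 0.028], 0.81)]
top pocket0 [([0.475, 0.285, 0.036], 0.89), ([0.525, 0.286, 0.037], 0.71)]
top pocket1 [([0.475, 0.285, 0.036], 0.89), ([0.525, 0.286, 0.037], 0.71)]
top pocket2 [([0.475, 0.285, 0.036], 0.89), ([0.525, 0.286, 0.037], 0.71)]
top pocket3 [([0.475, 0.285, 0.036], 0.89), ([0.525, 0.286, 0.037], 0.71)]
scene drawer_handle [([0.397, 0.234, 0.06], 0.64), ([0.634, -0.001, 0.005], 0.25)]
scene tray [([0.496, 0.241, 0.034], 0.6), ([0.669, 0.26, 0.003], 0.25)]
scene tray_nose [([0.493, 0.316, 0.035], 0.75), ([0.462, -0.528, 0.002], 0.27)]
scene pocket0 [([0.522, 0.287, 0.035], 0.9), ([0.472, 0.283, 0.032], 0.89)]
scene pocket1 [([0.522, 0.287, 0.035], 0.9), ([0.472, 0.283, 0.032], 0.89)]
scene pocket2 [([0.522, 0.287, 0.035], 0.9), ([0.472, 0.283, 0.032], 0.89)]
scene pocket3 [([0.522, 0.287, 0.035], 0.9), ([0.472, 0.283, 0.032], 0.89)]
```

View pics/c2.png

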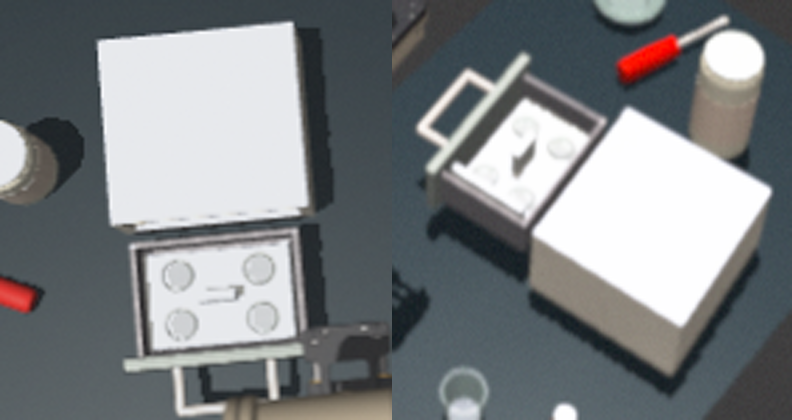

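Drawer fully out. The tray is visible with all four lenses seated, the fin at crop (222,294) and the end plate on the right. Next I'll refine the tray pose.

Run:
```python
from h import *
T=np.array([[40,24],[40,-24],[-40,24],[-40,-24]])/1000
for c in ("top","scene"):
    r=spot_point("pocket0",c); P=[w(x["point"],c) for x in r if x["conf"]>.4][:4]; print(c,np.round(P,4).tolist())
    r=find_in("lens0",c); P+= [w(x["point"],c) for x in r if x["conf"]>.4][:4]; print(np.round(P[4:],4).tolist())
    A=[];B=[]
    for p in P:
        q=np.array([.498,.242])+T@np.array([[-.1115*-1*0-.1115,.9938],[-.9938,-.1115]])
        i=np.argmin(np.linalg.norm(q-p[:2],axis=1)); A.append(T[i]);B.append(p[:2])
    M,_=cv2.estimateAffinePartial2D(np.array(A),np.array(B)); print(M[:,2],np.degrees(np.arctan2(M[1,0],M[0,0])),np.hypot(M[0,0],M[1,0]))
W=cloud(np.load("pics/top1.npy"),"top")
for c in("top","scene"):
    W=cloud(np.load(f"pics/{c}1.npy"),c)
    m=(abs(W[...,0]-.498)<.035)&(abs(W[...,1]-.242)<.03)&(W[...,2]>.055)&(W[...,2]<.08); P=W[m];print(c,"fin",len(P),P.mean(0),P.min(0),P.max(0))
```

```text
top [[0.4746, 0.2853, 0.0361], [0.5254, 0.2861, 0.0367], [0.5318, 0.2056, 0.0307]]
[]
[0.50311197 0.24313015] 95.93240411285394 1.0325907445963747
scene [[0.5218, 0.2869, 0.0347], [0.4716, 0.283, 0.0316], [0.4824, 0.2034, 0.0343], [0.5344, 0.2059, 0.0369]]
[[0.471, 0.2778, 0.0429]]
[0.5021972  0.24398084] 97.90298286903099 1.018650359914677
top fin 51 [0.50167534 0.24499788 0.06887541] [0.49666783 0.22820215 0.06035705] [0.50849879 0.26166665 0.07592682]
scene fin 63 [0.50366267 0.24204873 0.06643144] [0.49462661 0.22495444 0.05541372] [0.5090253  0.26550158 0.07577228]
```

```bash
cat >> h.py <<'E'
from scipy.spatial.transform import Rotation as Ro
def turn(yaw):
    s=read_state(); Rd=Ro.from_rotvec([0,0,yaw])*Ro.from_rotvec([np.pi,0,0])
    return np.round((Rd*Ro.from_rotvec(s["orientation"]).inv()).as_rotvec(),4)
def togo(x,y,z,yaw):
    s=read_state(); print("t",s["t"],"cm",np.round((np.array([x,y,z])-s["tool_pos"])*100,2),"turn",turn(yaw),"f",np.round(s["force"],1),"tq",np.round(s["wrist_torque"],2),"op",s["opening"])
E
python3 -c "
from h import *
togo(.503,.238,.1,1.683)"
```

```text
t 8.075 cm [12.53 14.3  -7.88] turn [-0.003   0.0276  0.0092] f [0.1 0.5 0.3] tq [-0.05 -0.09 -0.  ] op 0.03979293121537387
```

Request:
apply_moves(commands=[4,4.7,0,0,0.01,0.01,4,4,4.7,0,0,0.01,0,4,4,4.7,-2,0,0.008,0,4,0.3,0.3,-3,0,0,0,4,0,0,-2,0,0,0,4,0,0,0,0,0,0,4])

```text
t: 8.82
tool_pos: [0.5022, 0.2407, 0.1072]
orientation: [-2.095, -2.341, -0.004]
force: [0.3, 0.5, 0.4]
opening: 0.04
```

```bash
python3 -c "
from h import *
togo(.503,.238,.046,1.683)"
```

```text
t 8.825 cm [ 0.08 -0.27 -6.12] turn [-0.0024  0.0013  0.0015] f [0.3 0.5 0.4] tq [-0.06 -0.11 -0.02] op 0.04001813002915805
```

Request:
apply_moves(commands=[0.1,-0.25,-2,0,0,0,4,0,0,-2,0,0,0,4,0,0,-1,0,0,0,4,0,0,-0.7,0,0,0,4,0,0,0,0,0,0,4])

```text
t: 9.45
tool_pos: [0.505, 0.2374, 0.0502]
orientation: [2.095, 2.338, 0.011]
force: [0.3, -0.4, 0.3]
opening: 0.0404
```

```bash
python3 -c "
from h import *
togo(.503,.238,.046,1.683)"
```

```text
t 9.45 cm [-0.2   0.06 -0.42] turn [-0.0039  0.0062  0.0028] f [ 0.3 -0.4  0.3] tq [-0.01 -0.12  0.01] op 0.04039427315750131
```

Request:
apply_moves(commands=[-0.2,0,-0.4,0,0.005,0,4,0,0,0,0,0,0,0,0,0,0,0,0,0,0,0,0,0,0,0,0,0,0,0,0,0,0,0,0], squeeze=60)

```text
t: 10.07
tool_pos: [0.5043, 0.238, 0.048]
orientation: [-2.096, -2.339, -0.01]
force: [0.1, 0.4, -0.6]
opening: 0.0094
```

```bash
python3 -c "
from h import *
togo(.503,.238,.046,1.683)"
```

```text
t 10.075 cm [-0.13  0.   -0.2 ] turn [-0.0051  0.0039  0.0028] f [ 0.1  0.4 -0.6] tq [-0.03 -0.01 -0.06] op 0.009445572478109392
```

Gripped (opening 9.4 mm on the 10 mm fin). Lifting gently.

Request:
apply_moves(commands=[0,0,0.4,0,0,0,0,0,0,0.7,0,0,0,0,0,0,1,0,0,0,0,0,0,1.5,0,0,0,0,0,0,1.5,0,0,0,0,0,0,1.5,0,0,0,0,0,0,1.5,0,0,0,0,0,0,1,0,0,0,0])

```text
t: 11.08
tool_pos: [0.5036, 0.2377, 0.1453]
orientation: [-2.096, -2.339, -0.009]
force: [-0.1, 0.3, -2.8]
opening: 0.0096
```

Run:
```python
from h import *
togo(.503,.238,.046,1.683)
im,d=read_camera("scene"); cv2.imwrite("pics/s2.png",cv2.resize(im[100:280,290:460],None,fx=3,fy=3,interpolation=cv2.INTER_CUBIC))
```

```text
t 11.075 cm [-0.06  0.03 -9.93] turn [-0.0048  0.0032  0.0027] f [-0.1  0.3 -2.8] tq [-0.1  -0.17  0.02] op 0.00957019258460725
```

View pics/s2.png

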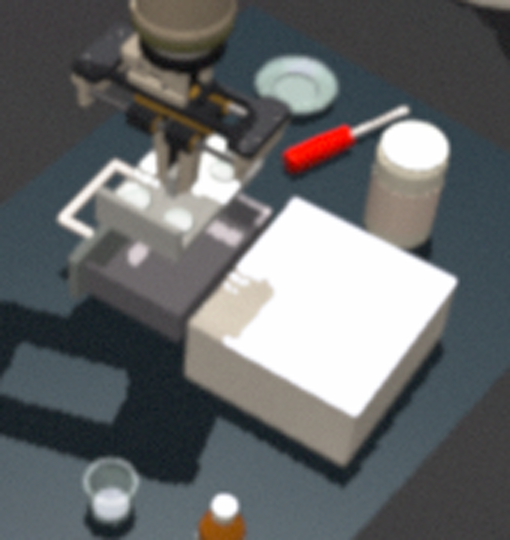

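Request:
apply_moves(commands=[0,-2,1,0,0,-0.06,0,0.5,-3.5,0.5,0,0,-0.13,0,0.5,-4.3,0,0,0,-0.14,0,0.5,-4.3,0,0,0,-0.14,0,0.5,-4.3,0,0,0,-0.14,0,0.5,-4.3,0,0,0,-0.14,0,0.6,-4.3,0,0,0,-0.14,0,0.6,-4.3,0,0,0,-0.14,0])

```text
t: 12.12
tool_pos: [0.5379, -0.0889, 0.1633]
orientation: [2.995, 0.934, 0.006]
force: [1.3, 0.7, -2.6]
opening: 0.0097
```

```bash
python3 -c "
from h import *
togo(.5768,-.2734,.1,.0838)"
```

```text
t 12.125 cm [  3.89 -18.45  -6.33] turn [ 0.0039  0.0039 -0.5208] f [ 1.3  0.7 -2.6] tq [-0.05 -0.1  -0.01] op 0.009722159966443064
```

Request:
apply_moves(commands=[0.9,-4.2,0,0,0,-0.13,0,0.9,-4.2,0,0,0,-0.13,0,0.9,-4.2,-0.5,0,0,-0.13,0,0.7,-3,-1,0,0,-0.09,0,0.4,-1.2,-1.5,0,0,-0.03,0,0,0,-1,0,0,0,0,0,0,0,0,0,0,0])

```text
t: 13.0
tool_pos: [0.5705, -0.269, 0.1207]
orientation: [3.137, 0.095, -0.004]
force: [-0.2, 0.5, -1.8]
opening: 0.0098
```

```bash
python3 -c "
from h import *
togo(.5768,-.2734,.028,.0838)"
```

```text
t 13.0 cm [ 0.63 -0.44 -9.27] turn [ 0.0035 -0.0023  0.0234] f [-0.2  0.5 -1.8] tq [ 0.05 -0.03  0.02] op 0.009775074466181984
```

Request:
apply_moves(commands=[0.6,-0.4,-1.5,0,0,0.02,0,0,0,-2,0,0,0,0,0,0,-2,0,0,0,0,0,0,-1.5,0,0,0,0,0,0,-1,0,0,0,0,0,0,0,0,0,0,0])

```text
t: 13.75
tool_pos: [0.5763, -0.2697, 0.0342]
orientation: [3.137, 0.136, -0.006]
force: [-0.9, -0.9, -2.6]
opening: 0.0095
```

Run:
```python
from h import *
togo(.5768,-.2734,.026,.0838)
im,d=read_camera("scene"); cv2.imwrite("pics/s3.png",cv2.resize(im[250:430,170:370],None,fx=3,fy=3,interpolation=cv2.INTER_CUBIC))
for c in("scene",):
  for q in("tray","tray_nose"):
    print(q,[(np.round(w(x["point"],c),3).tolist(),round(x["conf"],2)) for x in spot_point(q,c)[:1]])
```

```text
t 13.75 cm [ 0.05 -0.37 -0.82] turn [ 0.0021 -0.0039 -0.0031] f [-0.9 -0.9 -2.6] tq [ 0.04  0.02 -0.06] op 0.009549230821128234
tray [([0.578, -0.27, 0.021], 0.67)]
tray_nose [([0.656, -0.262, 0.02], 0.71)]
```

View pics/s3.png

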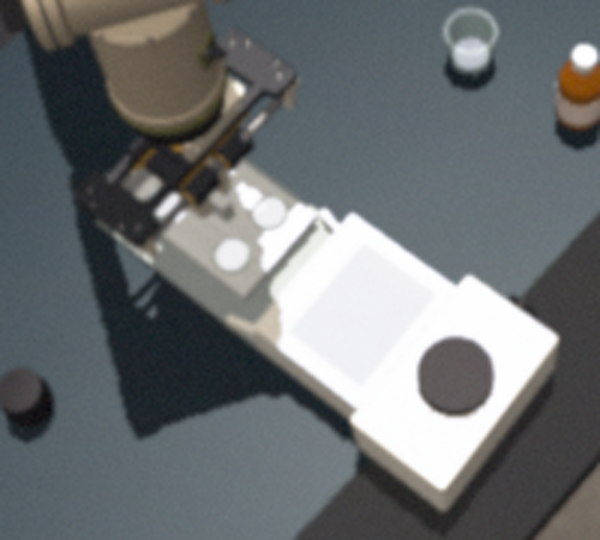

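The tray hovers level over the apron with its nose towards the cover, about 4 mm to the left. I'll correct that and set it down.

Request:
apply_moves(commands=[0,-0.35,0,0,0,0,0,0,0,-0.5,0,0,0,0,0,0,-0.2,0,0,0,0,0,0,0,0,0,0,0])

```text
t: 14.4
tool_pos: [0.579, -0.2753, 0.0312]
orientation: [3.133, 0.135, 0.003]
force: [0.2, -0.0, -2.9]
opening: 0.0095
```

```bash
python3 -c "
from h import *
togo(.5768,-.2734,.026,.0838)"
```

```text
t 14.4 cm [-0.22  0.19 -0.52] turn [ 0.0058  0.0023 -0.0026] f [ 0.2 -0.  -2.9] tq [ 0.   -0.    0.02] op 0.009470967163354983
```

Request:
apply_moves(commands=[0,0.2,-0.3,0,0,0,0,0,0,-0.3,0,0,0,0,0,0,-0.2,0,0,0,0,0,0,0,0,0,0,0])

```text
t: 14.9
tool_pos: [0.5794, -0.2732, 0.0265]
orientation: [3.132, 0.136, 0.004]
force: [0.7, -1.1, -2.5]
opening: 0.0092
```

```bash
python3 -c "
from h import *
togo(.5768,-.2734,.026,.0838)"
```

```text
t 14.9 cm [-0.26 -0.02 -0.05] turn [ 0.0061  0.0027 -0.0029] f [ 0.7 -1.1 -2.5] tq [ 0.01 -0.05 -0.01] op 0.009196700946677794
```

Request:
apply_moves(commands=[0,0,-0.2,0,0,0,0,0,0,-0.1,0,0,0,0,0,0,0,0,0,0,0])

```text
t: 15.28
tool_pos: [0.5798, -0.2734, 0.0262]
orientation: [3.132, 0.136, 0.005]
force: [-0.9, 0.4, -1.5]
opening: 0.0096
```

Request:
apply_moves(commands=[0,0,-0.2,0,0,0,0,0,0,-0.2,0,0,0,0,0,0,0,0,0,0,0])

```text
t: 15.65
tool_pos: [0.5801, -0.2735, 0.0263]
orientation: [3.132, 0.136, 0.005]
force: [0.2, -0.6, -2.2]
opening: 0.0097
```

Request:
apply_moves(commands=[0,0,-0.5,0,0,0,0])

```text
t: 15.78
tool_pos: [0.5805, -0.2738, 0.0258]
orientation: [3.131, 0.137, 0.005]
force: [-30.6, 15.9, 65.5]
opening: 0.0096
```

Request:
apply_moves(commands=[0,0,-0.3,0,0,0,0])

```text
t: 15.9
tool_pos: [0.5804, -0.2738, 0.0259]
orientation: [3.132, 0.137, 0.004]
force: [-14.8, 6.5, 20.9]
opening: 0.0096
```

Contact confirmed at the expected height, so I'll release and rise.

Request:
apply_moves(commands=[0,0,0.05,0,0,0,0,0,0,0,0,0,0,3,0,0,0,0,0,0,3,0,0,0,0,0,0,3,0,0,1.5,0,0,0,3,0,0,3,0,0,0,3,0,0,4,0,0,0,3,-3,0,4,0,0,0,3])

```text
t: 16.9
tool_pos: [0.5488, -0.2724, 0.1519]
orientation: [3.134, 0.139, -0.003]
force: [-0.5, 0.4, 0.9]
opening: 0.0298
```

Request:
apply_moves(commands=[-5,-0.4,2,0,0,0,0,-5,-0.4,0,0,0,0,0,-4,-0.3,0,0,0,0,0,0,0,0,0,0,0,0])

```text
t: 17.4
tool_pos: [0.4075, -0.286, 0.1831]
orientation: [3.124, 0.138, 0.015]
force: [-0.6, -0.2, -0.2]
opening: 0.0006
```

Run:
```python
from h import *
togo(.46,-.28,.1,.0838)
o=[]
for c in("top","scene"):
  im,d=read_camera(c); cv2.imwrite(f"pics/{c}4.png",im); np.save(f"pics/{c}4.npy",d)
  for q in("tray","tray_nose","pocket0"):
    print(c,q,[(np.round(w(x["point"],c),3).tolist(),round(x["conf"],2)) for x in spot_point(q,c)[:4]])
a=cv2.imread("pics/top4.png")[120:290,370:480];b=cv2.imread("pics/scene4.png")[260:430,180:370]
cv2.imwrite("pics/c4.png",np.hstack([cv2.resize(a,None,fx=3,fy=3,interpolation=cv2.INTER_CUBIC),cv2.resize(b,(460,510),interpolation=cv2.INTER_CUBIC)]))
```

```text
t 17.4 cm [ 5.25  0.6  -8.31] turn [ 0.0143  0.0102 -0.0047] f [-0.6 -0.2 -0.2] tq [ 0.03  0.02 -0.02] op 0.000631234468963391
top tray [([0.587, -0.274, 0.008], 0.81)]
top tray_nose [([0.656, -0.264, 0.008], 0.65), ([0.433, 0.539, 0.002], 0.54)]
top pocket0 [([0.625, -0.295, 0.013], 0.96), ([0.548, -0.3, 0.011], 0.92), ([0.546, -0.253, 0.014], 0.79), ([0.627, -0.241, 0.017], 0.67)]
scene tray [([0.582, -0.274, 0.012], 0.72)]
scene tray_nose [([0.656, -0.266, 0.011], 0.71)]
scene pocket0 [([0.622, -0.241, 0.012], 0.57), ([0.626, -0.294, 0.012], 0.57), ([0.55, -0.3, 0.013], 0.56)]
```

View pics/c4.png

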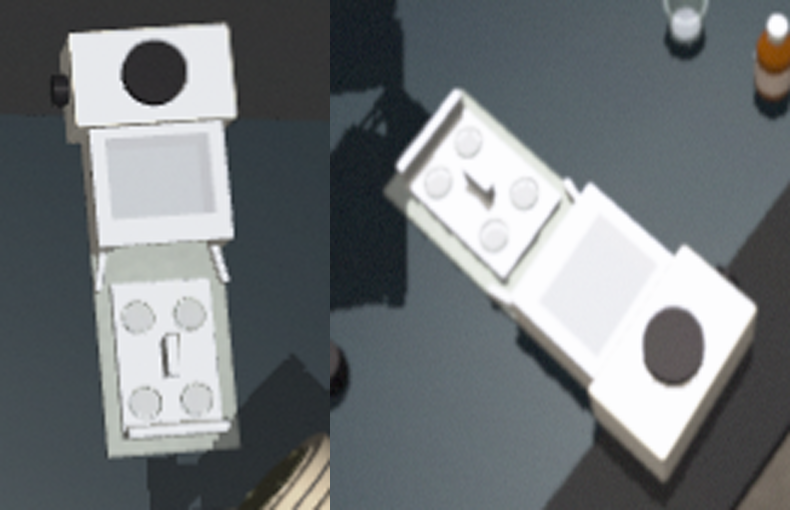

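The tray is flat on the apron inside the guides' funnel, with all four lenses seated and its end plate at top-crop (178,428). Next I'll move behind the end plate with closed fingers.

Request:
apply_moves(commands=[3.7,0.2,-2,0.007,0.005,0,0,3.7,0.2,-3,0.007,0.005,0,0,0,0,-4,0,0,0,0,0,0,-3,0,0,0,0,0,0,-2,0,0,0,0,0,0,0,0,0,0,0])

```text
t: 18.55
tool_pos: [0.4883, -0.2795, 0.0359]
orientation: [-3.135, -0.149, 0.004]
force: [0.2, 0.4, 0.2]
opening: 0.0002
```

```bash
python3 -c "
from h import *
togo(.486,-.281,.02,.0838)"
```

```text
t 18.55 cm [-0.23 -0.15 -1.59] turn [-0.0026 -0.0026 -0.0111] f [0.2 0.4 0.2] tq [ 0.01  0.01 -0.02] op 0.0002133294749885184
```

Request:
apply_moves(commands=[-0.1,-0.15,-1,0,0,-0.01,0,0,0,-0.5,0,0,0,0,0,0,-0.1,0,0,0,0,1,0.08,0,0,0,0,0,0.7,0.06,0,0,0,0,0])

```text
t: 19.18
tool_pos: [0.5071, -0.2811, 0.0223]
orientation: [3.139, 0.132, 0.002]
force: [-3.5, -1.0, 2.9]
opening: 0.0004
```

```bash
cat >> h.py <<'E'
def dk():
    s=read_state();p=s["tool_pos"]*1000;a=np.radians(4.8);print("t",s["t"],"dock x,y",np.round([p[0]*np.cos(a)+p[1]*np.sin(a)-662.9,-p[0]*np.sin(a)+p[1]*np.cos(a)+320.75],1),"z",p[2].round(1),"turn",turn(.0838),"f",np.round(s["force"],1))
E
python3 -c "
from h import *
dk()"
```

```text
t 19.175 dock x,y [-181.1   -1.8] z 22.3 turn [ 0.0002  0.0013 -0.    ] f [-3.5 -1.   2.9]
```

Request:
apply_moves(commands=[0.6,0.06,0,0,0,0,0,0.9,0.09,0,0,0,0,0,1,0.1,0,0,0,0,0,1,0.1,0,0,0,0,0,1,0.1,0,0,0,0,0,1,0.1,0,0,0,0,0,1,0.1,0,0,0,0,0,1,0.1,0,0,0,0,0])

```text
t: 20.18
tool_pos: [0.5871, -0.2731, 0.0224]
orientation: [3.139, 0.132, -0.0]
force: [-2.6, -1.2, 1.3]
opening: 0.0003
```

```bash
python3 -c "
from h import *
dk()"
```

```text
t 20.175 dock x,y [-100.7   -0.5] z 22.4 turn [ 0.0003 -0.0001 -0.0004] f [-2.6 -1.2  1.3]
```

Request:
apply_moves(commands=[1,0.085,0,0,0,0,0,1,0.085,0,0,0,0,0,1,0.085,0,0,0,0,0,0.8,0.07,0,0,0,0,0,0.5,0.04,0,0,0,0,0])

```text
t: 20.8
tool_pos: [0.6334, -0.2692, 0.0224]
orientation: [3.138, 0.132, -0.001]
force: [-3.8, 0.7, 3.1]
opening: 0.0004
```

```bash
python3 -c "
from h import *
dk()"
```

```text
t 20.8 dock x,y [-54.2  -0.5] z 22.4 turn [ 0.0004 -0.0004 -0.0006] f [-3.8  0.7  3.1]
```

Request:
apply_moves(commands=[0.2,0.015,0,0,0,0,0,0.2,0.015,0,0,0,0,0])

```text
t: 21.05
tool_pos: [0.6342, -0.269, 0.0224]
orientation: [-3.138, -0.132, 0.013]
force: [-16.3, 0.5, 11.7]
opening: 0.0006
```

```bash
python3 -c "
from h import *
dk()"
```

```text
t 21.05 dock x,y [-53.4  -0.4] z 22.4 turn [-0.0005 -0.0082 -0.0004] f [-16.3   0.5  11.7]
```

The force rose to 16 N with no further travel at the expected stop position. Backing off to check.

Request:
apply_moves(commands=[-1,-0.08,0,0,0,0,0,-3,-0.25,0,0,0,0,0,-4,-0.3,3,0,0,0,0,-6,-0.4,4,0,0,0,0,-6,-0.4,4,0,0,0,0,-4,0,3,0,0,0,0,0,0,0,0,0,0,0])

```text
t: 21.92
tool_pos: [0.4068, -0.282, 0.1543]
orientation: [3.136, 0.133, 0.0]
force: [0.3, 0.3, 0.6]
opening: 0.0006
```

Run:
```python
from h import *
dk()
for c in("top","scene"):
  im,d=read_camera(c); cv2.imwrite(f"pics/{c}5.png",im)
  for q in("tray","tray_nose","pocket0"):
    print(c,q,[(np.round(w(x["point"],c),3).tolist(),round(x["conf"],2)) for x in spot_point(q,c)[:4]])
a=np.radians(4.8);u=np.array([np.cos(a),np.sin(a)]);n=np.array([-u[1],u[0]])
g=cv2.cvtColor(cv2.imread("pics/top5.png"),cv2.COLOR_BGR2GRAY)
D=lambda x,y,z:[*(u*(662.9+x)+n*(-320.75+y))/1000,z]
# outer edge of the end plate's top, expected dock x -45, z .048
p=project([D(-45,46,.048),D(-45,-46,.048)],"top"); pt,v,r=lineedges(g,p[0],p[1],"top",.048,half=5)
print("plate rear edge px",p.round(1).tolist(),"dock x,y",pt@u-662.9,pt@n+320.75,"ang to dock y",np.degrees(np.arctan2(v@u,v@n)),"res",r)
A=cv2.imread("pics/top5.png")[120:290,370:480];b=cv2.imread("pics/scene5.png")[260:430,180:370]
cv2.imwrite("pics/c5.png",np.hstack([cv2.resize(A,None,fx=3,fy=3,interpolation=cv2.INTER_CUBIC),cv2.resize(b,(460,510),interpolation=cv2.INTER_CUBIC)]))
```

```text
t 21.925 dock x,y [-281.1    5.7] z 154.3 turn [ 0.0027  0.0001 -0.001 ] f [0.3 0.3 0.6]
top tray [([0.715, -0.259, 0.003], 0.9)]
top tray_nose [([0.519, 0.516, -0.003], 0.63), ([0.676, -0.241, 0.012], 0.58)]
top pocket0 [([0.679, -0.287, 0.012], 0.92), ([0.675, -0.241, 0.013], 0.7)]
scene tray []
scene tray_nose []
scene pocket0 [([0.681, -0.288, 0.012], 0.9), ([0.671, -0.239, 0.016], 0.7)]
plate rear edge px [[409.3, 218.3], [442.3, 216.1]] dock x,y -44.51733129445722 -0.534008791545773 ang to dock y -179.888990471265 res 0.33728924065307475
```

View pics/c5.png

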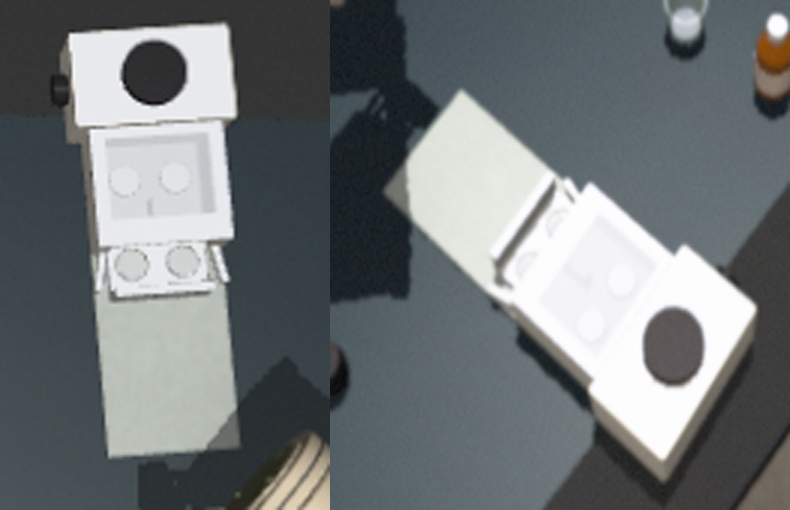

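The tray is home. The rear face of the end plate is at dock x = -44.5 mm, so the nose is at about 100.5 mm. All four lenses are seated, and the robot is clear.

```bash
python3 -c "
from plant import *
print(close_job())"
```

```text
the job is handed in; nothing more can be done
None
```

The tray is fully home under the dock's cover with all four lenses in their pockets. I handed the job in at about 22 s of the 67 s limit; no verdict is reported.

**What I did:**
- I pulled the drawer out about 130 mm by its handle.
- I lifted the tray level by its fin and set it flat on the apron, nose about 30 mm short of the cover, then let go.
- I pushed it home from its end plate with the fingers closed, until the force rose to about 16 N with no further travel. I then backed the arm well clear.

**Last checks:**
- **Position:** the rear of the end plate measured −44.5 mm along the dock, which puts the nose at about 100.5 mm (95–104 allowed). It was 0.1° off square and about 0.5 mm to the side, the side figure being less certain.
- **Lenses:** all four showed seated in their pockets in both camera views.
- **Bystanders:** I did not measure them again at the end. The arm kept clear of them, and those in view looked unmoved.

**What disagreed:** once the tray was under the cover, the networks no longer found the nose reliably. They gave false points from the top camera and nothing from the scene camera, so the final position rests on the edge measurement and the stop force. Pressing the tray onto the apron gave one brief 65 N reading at the wrist, below the 120 N limit.

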